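# Slide a board carrier home in the inspection dock

### The arm

A 6-joint arm with a two-finger parallel gripper is mounted at the origin on the work surface. World frame = base frame: x ahead of the robot, y to its left, z up, the work surface at z = 0. Lengths are in m, angles in rad, forces in N, time in s.
With the tool pointing down it reaches from about 0.35 to 0.85 m from the base axis. Payload 8.1 kg.
Tool frame: the origin (TCP) lies at the very end of the fingers, on their centre line; the grasp point (between the pads) lies 19 mm behind it (grasp_offset is the distance from the TCP to the grasp point, in m); z points along the fingers, y is the direction in which the jaws open and shut (so a half turn about z gives the same grasp; the last joint's range is limited). The gripper opens to 93 mm and grips with 3 to 60 N. Pads are 15 mm wide; open, the fingers measure 128 mm over their backs; the gripper's body (75 mm by 188 mm) begins 65 mm behind the grasp point.
Start: joints at [-1.285, 0.13, 1.488, -0, 1.523, -0.085], TCP at [0.217, -0.559, 0.219] pointing down, gripper open.
Joint ranges: [-2.96, 2.96], [-0.89, 2.26], [0.02, 2.5], [-1.34, 4.48], [0, 2.73], [-2.66, 2.66]. Speed limits (rad/s): [2.39, 2.39, 2.79, 3.14, 3.14, 3.14].

### API

Orientations are given as a rotation vector (axis times angle).
In Python, from plant import read_state, read_camera, close_job, search_frame, masks_of, grasp_offset gives the robot as it stands.
- The arm moves only by the tool drive_tool, never from a script. Its argument "plan" is a list of rows, each an object with "claw": the closure, from 0 (fully open) to 1 (shut); "linear": the shift along the tool's x, y, z in cm, a list of three; "angular": the turn, a rotation vector about the tool's x, y, z in degrees, a list of three. In form: [{"claw": claw, "linear": [tx, ty, tz], "angular": [ax, ay, az]}, ...]. A call has 1 to 12 rows; each row shifts and turns the commanded pose from where the row before left it, along the tool's axes as they then stand; what a row does not reach is not made up. A row lasts 1/8 s, in which the tool goes at most 62.5 mm and 10.7 degrees, less where a joint would pass 70% of its speed; a pose out of reach is approached as far as the arm can. A call is refused whole if a number of a shift passes 6.25 or a number of a turn 10.7, either way. A call with a gripper value outside its range is refused whole. The fingers move at their own pace and stop on an object; "newtons" is the grip in N (left out, the last holds). Time passes only in rows, so rows that do not move let the fingers close. It gives the time, the measured TCP pose, the force and the opening at its end, in the units of the state.
- read_state(): the state, without advancing time (a new reading comes with each control period).
- read_camera(name): name is "scene" or "top"; returns a dict with "pixels" (384x512x3 uint8, red, green, blue), "K" (3x3 intrinsics, pixels), "xyz" and "attitude" of the camera in the world. Camera axes: x right, y up, looking along -z (the intrinsics and any distortion apply to the point x, -y, -z); pixel columns grow to the right and rows downward; lengths in m; the calibration is good to about 2 mm. A picture is of the moment at which its call begins. There is no depth.
- close_job(): hands the job in, once; it reports no verdict.
Trained networks look in a picture, given as the dict that the camera call returned (one of the last four; its "shot" number tells which), for a name from the list of things; names that differ only in an ending like _2 or _b are one class to them, and where a whole thing is asked for, a point or a joint stands for the part that bears it (a point fixed in the world has none). Each returns a list of dicts, best first, with "p" (0 to 1); they miss things now and then, are a little off and sometimes report something else, mostly with a low value. They report only what shows in the picture. A call takes as long as a camera call.
- search_frame(picture, label): "at" ([x, y, z] in m, in world coordinates, good to about 4 mm: the middle of the surface that is visible of it).
- masks_of(picture, label): "mask" (384x512 bool, what is visible of it).
The state is a dict: "t": time; "q": joint angles; "dq": joint speeds; "joint_torque": joint torques, N m; "tool_pos": TCP position; "orientation": TCP orientation; "force": force on the tool from outside, world axes, zero at the start; "wrist_torque": the same for the moment, N m; "opening": finger opening in m.
Only numpy, scipy, OpenCV 4.12 (cv2) and the standard library are available. Lean on these libraries where they do the work, as an engineer would, in place of code of your own. Each camera call takes 0.05 s, during which the arm holds its last target.

### The job

Put the narrower of the two aluminium board carriers down flat on the grey dock plate in front of the open, flared end of the guides, slide it in between them under their lips so that it centres itself, and bed it against the steel end stop with a steady push of about 12 N, held for a second. Do it gently, never more than 16 N on the guides or the stop, leave it fully home against the stop, let go and leave the wide carrier, the bottle, the jar and the phone where they are.

Things in the scene. Friction and masses are not known exactly. Their poses are not given: they have to be found in the camera images.
- carrier_mid (a point): Centre (half-way up, 12 mm above its underside) of the narrow board carrier: a loose aluminium block 80 mm long (its x), 50 mm wide (its y), 24 mm high (z up), vertical corners rounded to 10 mm radius, a thin dark circuit board with square metal cans on top (look only, 2 mm). Either end may go in first. 0.15 to 0.3 kg. It starts lying flat to the left or right of the dock, on either side.
- guides: Aluminium guides fixed on the dock. Origin: centre line at the throat, where the flared mouth becomes the straight nest, at the plate's upper face; x points into the nest (push direction, roughly away from the robot), z up. Flared walls, 24 mm high and 8 mm thick, stand 96 mm apart at x = -35 mm and 53 mm apart at x = 0. The straight nest is 53 mm wide from x = 0 to 62 mm.
- nest (a point): Point in the nest on the plate's upper face, between two sprung brass shoes, at x = 22 mm of the guides; same axes. Bearing down on the carrier adds drag. The shoes press on the carrier's sides with 1 to 3 N each, so it resists sliding with some 1 to 4 N before it meets the stop. Lips over both sides of the nest, 41 mm apart, underside 27 and top 32 mm above the plate: the carrier only goes in from the mouth.
- plate_spot (a point): Middle of the open part of the fixed, slick grey dock plate (friction about 0.2), on its upper face (10 mm above the table), 88 mm in front of the throat on the centre line; same axes as the guides. A good place for the carrier's centre when set down. The plate reaches 57 mm towards the robot from here and 75 mm to either side.
- stop: The fixed steel end stop in the nest: a block 14 mm (x) by 40 mm (y) by 20 mm high. Origin: middle of the face that the carrier meets, at the height of the plate's upper face; same axes as the guides. Its setting along the guides differs each time: x = 40 to 56 mm in the guides' frame. With the carrier home, the carrier's centre is 40 mm in front of this face.
- wide_mid (a point): Centre (12 mm up) of the wide board carrier, a bystander: like the narrow one but 68 mm wide (80 mm long, 24 mm high). Loose, to be left alone. It lies on the side of the dock where the narrow one is not.
- flux_mid (a point): Centre (half-way up) of a white plastic bottle, 36 mm diameter, 85 mm high. Loose bystander.
- jar_mid (a point): Centre (half-way up) of an amber jar with black lid, 52 mm diameter, 55 mm high. Loose bystander.
- phone_mid (a point): Centre of a black phone lying flat, 150 x 72 x 9 mm. Loose bystander.

How it is judged:
On the way, in this order (a step that is already met when the one before it is completed fails the run):
1. the narrow carrier stands flat on the dock plate in line with the guides, its centre still at least 35 mm short of the throat (x of carrier_mid in the frame of guides between -0.13 and -0.035 m and y of carrier_mid in the frame of guides between -0.035 and 0.035 m and z of carrier_mid in the frame of guides between 0.008 and 0.0145 m and angle between carrier_mid's own z axis and vertical below 0.06 rad and angle between the x axis of carrier_mid and the x axis of guides, either way round below 0.4 rad), for 0.1 s.
2. the carrier, in the nest, bears on the end stop with at least 4 N for 0.5 s (contact force between carrier and stop above 4 N and x of carrier_mid in the frame of stop between -0.042 and -0.037 m and y of carrier_mid in the frame of guides between -0.0025 and 0.0025 m), for 0.5 s.
At the end, for the whole second after the job is handed in: The narrow carrier lies flat in the nest, centred within 2.5 mm and aligned within 0.05 rad, its front face within 2 mm of the end stop, at rest and released (x of carrier_mid in the frame of stop between -0.042 and -0.037 m and y of carrier_mid in the frame of guides between -0.0025 and 0.0025 m and z of carrier_mid in the frame of guides between 0.009 and 0.0145 m and angle between the x axis of carrier_mid and the x axis of guides, either way round below 0.05 rad and angle between carrier_mid's own z axis and vertical below 0.06 rad and linear speed of carrier below 0.01 m/s and contact force between carrier and the fingers below 0.1 N); the robot touches nothing.
It fails at once if the carrier is pressed on the end stop or on the guides with more than 16 N (contact force between carrier and stop above 16 N or contact force between carrier and guides above 16 N).
It fails at once if the wide carrier, the bottle, the jar or the phone is moved by more than 20 mm (distance of any of wide_mid, flux_mid, jar_mid, phone_mid from where it was at the start of the episode above 0.02 m).
It also fails if it takes over 64 s, if anything falls off the work surface, if the arm or the gripper's body presses on something with over 40 N, if the wrist force passes 120 N, or if a joint passes its speed limit or range.

## Working session

There is one attempt and no reset: what is moved stays moved. The work goes in short steps, Python scripts to look and compute and a tool call to move; the robot and the scene stay as the last step left them, time stands still between calls to the robot, and variables do not carry over. Pictures are saved under pics/ and viewed, and the job is handed in when it is done.

Besides the shell and the picture viewer there is one more tool, called after ">>>" as name(argument=value, ...), one argument or row to a line, values as JSON. drive_tool: Moves the arm, as the interface text tells. Its arguments: {"type":"object","properties":{"plan":{"type":"array"},"newtons":{"type":"number"}},"required":["plan"]}

```bash
mkdir -p pics; ls; cat > h.py <<'E'
import numpy as np,cv2
from scipy.spatial.transform import Rotation as R
from plant import *
def save(p,n): cv2.imwrite('pics/'+n,cv2.cvtColor(p['pixels'],cv2.COLOR_RGB2BGR))
E
python3 - <<'E'
from h import *
s=read_state(); print({k:np.round(v,3) for k,v in s.items()}, grasp_offset)
for c in ['top','scene']:
    p=read_camera(c); save(p,c+'0.png'); print(c,p.keys(),p['K'],p['xyz'],p['attitude'])
    for k in p:
        if k not in('pixels','K','xyz','attitude'): print(k,p[k])
    for n in ['carrier_mid','wide_mid','guides','stop','nest','plate_spot','flux_mid','jar_mid','phone_mid']:
        try: print(n,[(round(d['p'],2),np.round(d['at'],3).tolist()) for d in search_frame(p,n)][:3])
        except Exception as e: print(n,e)
E
```

```text
pics
{'t': np.float64(0.0), 'q': array([-1.285,  0.131,  1.489, -0.   ,  1.523, -0.085]), 'dq': array([-0.001,  0.001, -0.002, -0.003, -0.   ,  0.001]), 'joint_torque': array([ 1.0000e-03, -5.5985e+01, -4.9176e+01,  7.7000e-02,  3.6000e-02,
       -0.0000e+00]), 'tool_pos': array([ 0.217, -0.559,  0.218]), 'orientation': array([-3.086, -0.579,  0.   ]), 'force': array([-0.006,  0.333, -0.427]), 'wrist_torque': array([-0.029, -0.032, -0.04 ]), 'opening': np.float64(0.093)} 0.0188
top dict_keys(['pixels', 'K', 'xyz', 'attitude', 'shot']) [[407.69889474   0.         255.80653227]
 [  0.         407.69889474 189.12159368]
 [  0.           0.           1.        ]] [0.47745442 0.05823671 1.27384568] [ 0.05996657 -0.06655835 -1.54429954]
shot 1
carrier_mid [(0.85, [0.483, 0.302, 0.025]), (0.34, [0.681, -0.032, 0.043])]
wide_mid [(0.77, [0.475, -0.303, 0.027])]
guides [(0.93, [0.68, -0.035, 0.042])]
stop [(0.39, [0.717, -0.017, 0.028])]
nest [(0.69, [0.668, -0.273, 0.058]), (0.66, [0.683, -0.034, 0.041])]
plate_spot [(0.93, [0.635, -0.009, 0.007])]
flux_mid [(0.46, [0.707, 0.319, 0.059])]
jar_mid [(0.82, [0.667, -0.271, 0.06]), (0.48, [0.46, 0.452, 0.012])]
phone_mid [(0.66, [0.461, 0.456, 0.013])]
scene dict_keys(['pixels', 'K', 'xyz', 'attitude', 'shot']) [[368.1511655    0.         252.31960167]
 [  0.         368.1511655  191.81451608]
 [  0.           0.           1.        ]] [1.25768198 0.34526407 0.64713436] [0.57861091 0.87199674 1.78604408]
shot 2
carrier_mid [(0.94, [0.499, 0.303, 0.024])]
wide_mid [(0.68, [0.494, -0.301, 0.026])]
guides [(0.62, [0.689, 0.016, 0.032])]
stop [(0.42, [0.719, -0.018, 0.026])]
nest [(0.6, [0.693, 0.013, 0.033])]
plate_spot [(0.92, [0.672, 0.006, 0.009])]
flux_mid [(0.79, [0.728, 0.324, 0.051])]
jar_mid [(0.95, [0.687, -0.264, 0.04]), (0.27, [0.694, 0.012, 0.033])]
phone_mid [(0.6, [0.468, 0.455, 0.012])]
```

View pics/top0.png

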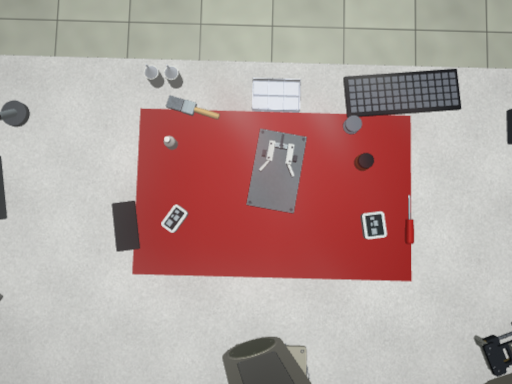

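View pics/scene0.png

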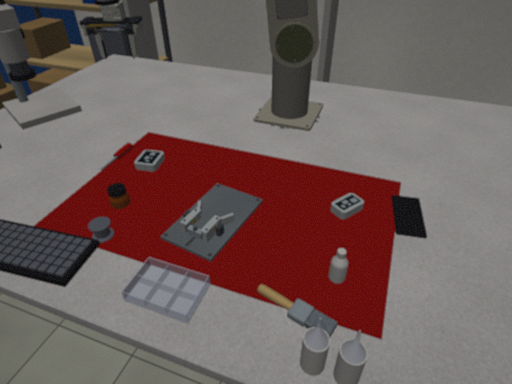

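```bash
python3 - <<'E'
from h import *
p=read_camera('top')
img=cv2.cvtColor(p['pixels'],cv2.COLOR_RGB2BGR)
a=img[110:260,170:330]; cv2.imwrite('pics/dock.png',cv2.resize(a,None,fx=5,fy=5,interpolation=cv2.INTER_CUBIC)[:600*2//2+150,:800][:600])
b=img[150:250,110:210]; 
m=masks_of(p,'carrier_mid')
for d in m[:2]:
    ys,xs=np.nonzero(d['mask']); print(d['p'],len(xs),xs.min(),xs.max(),ys.min(),ys.max(),cv2.minAreaRect(np.c_[xs,ys].astype(np.float32)))
ys,xs=np.nonzero(m[0]['mask']); x0,y0=xs.min()-10,ys.min()-10
cv2.imwrite('pics/car.png',cv2.resize(img[y0:y0+60,x0:x0+60],None,fx=10,fy=10,interpolation=cv2.INTER_CUBIC)); print(x0,y0)
E
```

```text
0.56 482 161 187 205 233 ((174.0800018310547, 218.56002807617188), (18.399999618530273, 27.60000228881836), 36.869895935058594)
151 195
```

The top view shows the dock at about (277,171), its guides opening downward toward the robot. The narrow carrier is at (174,218), the wide one at (374,225), the bottle at (169,141), the jar at (365,161) and the phone at (126,226). I'll zoom in next.

View pics/dock.png

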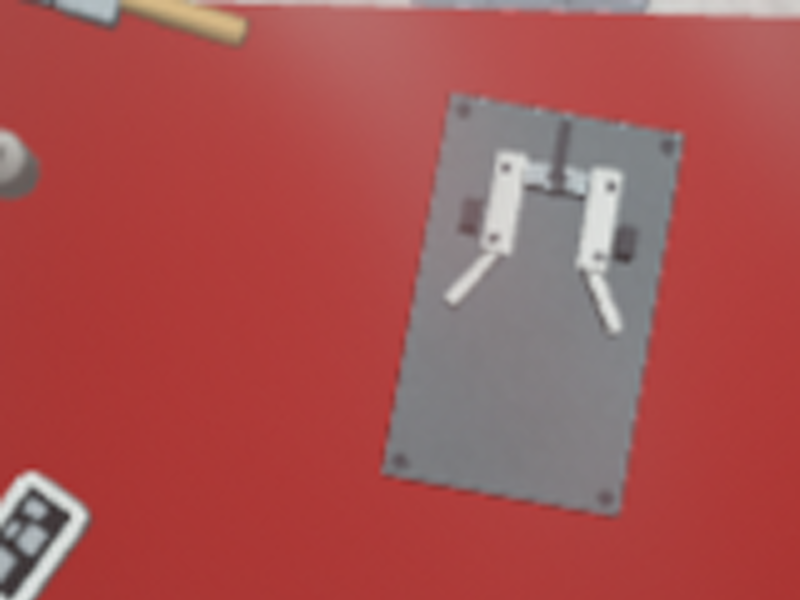

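View pics/car.png

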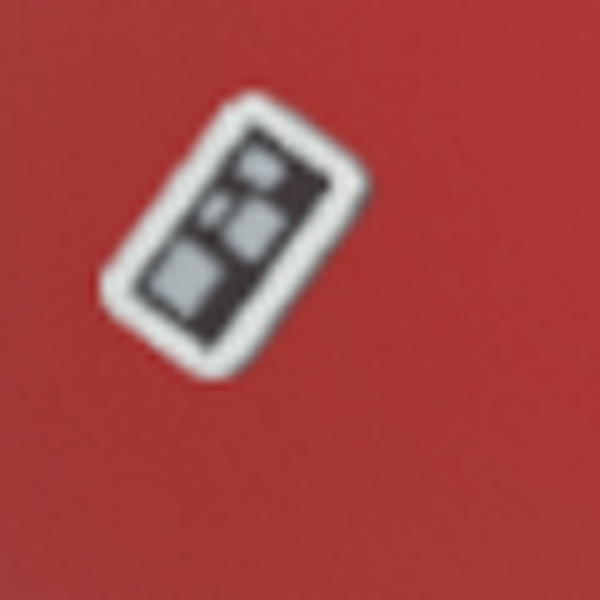

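```bash
cat >> h.py <<'E'
def ray(p,uv,z):
    uv=np.atleast_2d(uv).astype(float);K=np.array(p['K']);A=R.from_rotvec(p['attitude'])
    d=np.c_[(uv[:,0]-K[0,2])/K[0,0],-(uv[:,1]-K[1,2])/K[1,1],-np.ones(len(uv))]
    d=A.apply(d);o=np.array(p['xyz']); return o+d*((z-o[2])/d[:,2])[:,None]
def proj(p,X):
    X=np.atleast_2d(X).astype(float);K=np.array(p['K']);c=R.from_rotvec(p['attitude']).inv().apply(X-np.array(p['xyz']))
    return np.c_[K[0,0]*c[:,0]/-c[:,2]+K[0,2],K[1,1]*c[:,1]/c[:,2]+K[1,2]]
def rect(mask,off,p,z,pr=True):
    c=max(cv2.findContours(mask.astype(np.uint8),cv2.RETR_EXTERNAL,cv2.CHAIN_APPROX_NONE)[0],key=cv2.contourArea)[:,0,:]
    w=ray(p,(c+.5)/4-.5+np.array(off),z)[:,:2]*1000
    (cx,cy),(a,b),th=cv2.minAreaRect(w.astype(np.float32))
    if a<b: a,b,th=b,a,th+90
    return np.array([cx,cy])/1000,(a,b),th
E
cat > m.py <<'E'
from h import *
import sys
p=read_camera('top'); img=p['pixels'].astype(np.float32)
def up(x0,y0,w,h): return cv2.resize(img[y0:y0+h,x0:x0+w],None,fx=4,fy=4,interpolation=cv2.INTER_CUBIC)
c=up(235,120,85,105); red=c[...,0]-c[...,1]
print('plate z10',rect(red<55,(235,120),p,0.010))
c=up(151,195,60,60); print('carrier rim',rect((c[...,1]>125),(151,195),p,0.024)); print('carrier nonred',rect((c[...,0]-c[...,1])<60,(151,195),p,0.024))
for th in (100,150,175): print(th,rect((c[...,1]>th),(151,195),p,0.024))
d=(np.array([[451,93],[681,131],[617,514],[383,473],[497,247],[580,262],[590,185],[525,180],[448,298],[616,328]])+.5)/5-.5+[170,110]
print(np.round(ray(p,d[:4],.01),3)); print(np.round(ray(p,d[4:6],.042),3),np.round(ray(p,d[6:8],.03),3), np.round(ray(p,d[8:],.034),3))
E
python3 m.py
```

```text
plate z10 (array([ 0.64117096, -0.00844655]), (245.6968231201172, 150.52178955078125), 171.2854232788086)
carrier rim (array([0.48329559, 0.30230676]), (82.10041046142578, 52.505374908447266), 145.94886779785156)
carrier nonred (array([0.48323911, 0.3013309 ]), (83.2158203125, 54.524723052978516), 145.91000747680664)
100 (array([0.48339014, 0.30225058]), (83.65397644042969, 54.07451248168945), 145.91341400146484)
150 (array([0.48331555, 0.30248444]), (80.84638214111328, 50.93437194824219), 146.00537490844727)
175 (array([0.4831936, 0.3025528]), (79.21990203857422, 49.41448974609375), 146.23768615722656)
[[ 0.773  0.047  0.01 ]
 [ 0.752 -0.099  0.01 ]
 [ 0.511 -0.063  0.01 ]
 [ 0.532  0.083  0.01 ]]
[[ 0.67   0.016  0.042]
 [ 0.663 -0.034  0.042]] [[ 0.713 -0.041  0.03 ]
 [ 0.715 -0.     0.03 ]] [[ 0.639  0.045  0.034]
 [ 0.624 -0.058  0.034]]
```

```bash
cat > ov.py <<'E'
from h import *
import sys
G=np.array([0.6631,-0.0118,0.010]);g=np.deg2rad(-8.71)
C=np.array([0.4833,0.3024,0]);ca=np.deg2rad(145.95)
def T(o,a,P): 
    P=np.array(P,float); return np.c_[o[0]+np.cos(a)*P[:,0]-np.sin(a)*P[:,1],o[1]+np.sin(a)*P[:,0]+np.cos(a)*P[:,1],o[2]+P[:,2]]
def poly(img,p,W,o,k,col):
    uv=(proj(p,W)-o+.5)*k-.5; cv2.polylines(img,[np.round(uv*16).astype(np.int32)],True,col,1,cv2.LINE_AA,4)
for cam,(x0,y0,w,h) in {'top':(235,125,80,95),'scene':(155,175,115,85)}.items():
    p=read_camera(cam); k=6; im=cv2.cvtColor(p['pixels'],cv2.COLOR_RGB2BGR)
    a=cv2.resize(im[y0:y0+h,x0:x0+w],None,fx=k,fy=k,interpolation=cv2.INTER_CUBIC)
    o=np.array([x0,y0])
    poly(a,p,T(G,g,[[-.145,-.075,0],[-.145,.075,0],[.1007,.075,0],[.1007,-.075,0]]),o,k,(0,255,0))
    for s in(1,-1):
        poly(a,p,T(G,g,[[0,s*.0265,.0],[-.035,s*.048,.0],[-.035,s*.048,.024],[0,s*.0265,.024]]),o,k,(255,0,0))
        poly(a,p,T(G,g,[[0,s*.0205,.032],[.062,s*.0205,.032],[.062,s*.0345,.032],[0,s*.0345,.032]]),o,k,(0,255,255))
    cv2.imwrite(f'pics/ov_{cam}{sys.argv[1]}.png',a)
    x0,y0=(150,195) if cam=='top' else (320,185); o=np.array([x0,y0]);
    a=cv2.resize(im[y0:y0+50,x0:x0+55],None,fx=10,fy=10,interpolation=cv2.INTER_CUBIC)
    for z in(0,.024): poly(a,p,T(C,ca,[[-.04,-.025,z],[-.04,.025,z],[.04,.025,z],[.04,-.025,z]]),o,10,(0,255,0))
    cv2.imwrite(f'pics/oc_{cam}{sys.argv[1]}.png',a)
E
python3 ov.py 1
python3 -c "
import cv2,numpy as np
a=[cv2.imread('pics/'+n) for n in('ov_top1.png','ov_scene1.png','oc_top1.png','oc_scene1.png')]
cv2.imwrite('pics/oc1.png',cv2.resize(np.hstack(a[2:]),None,fx=.7,fy=.7))
print([x.shape for x in a])"
```

```text
[(570, 480, 3), (510, 690, 3), (500, 550, 3), (500, 550, 3)]
```

View pics/ov_top1.png

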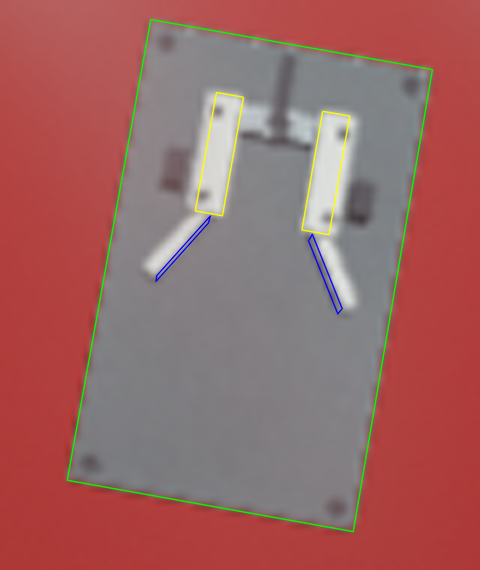

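View pics/ov_scene1.png

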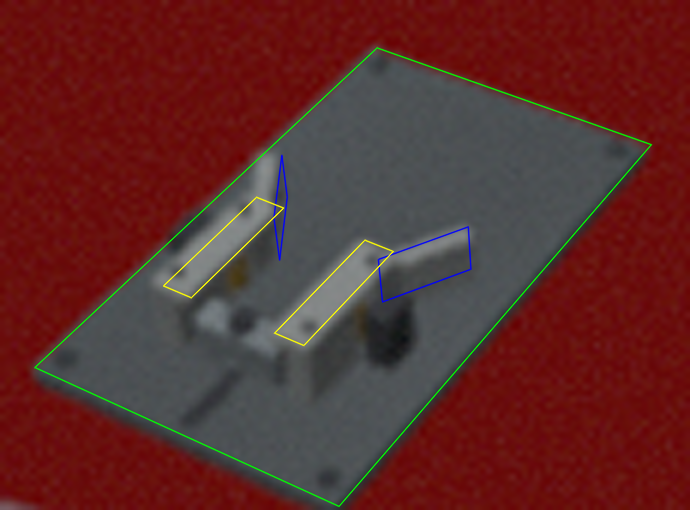

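View pics/oc1.png

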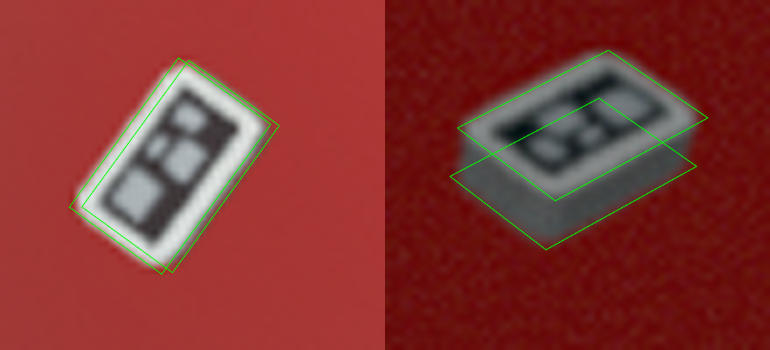

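```bash
cat > go.py <<'E'
from h import *
import sys
def go(x,y,z,jaw=None):
    s=read_state();M=R.from_rotvec(s['orientation']).as_matrix();p=np.array(s['tool_pos'])
    j=np.degrees(np.arctan2(M[1,1],M[0,1])); print('t',round(s['t'],2),'pos',np.round(p,4),'jawdeg',round(j,2),'zax',np.round(M[:,2],4),'F',np.round(s['force'],2),'open',round(s['opening'],4),'q6',np.round(s['q'][5],2))
    d=M.T@(np.array([x,y,z])-p); print('tool shift cm',np.round(d*100,2))
    if jaw is not None:
        dj=(jaw-j+90)%180-90; print('turn about tool z deg',round(-dj,2))
if __name__=='__main__': go(*map(float,sys.argv[1:]))
E
python3 go.py .45 -.2 .219 55.95; python3 go.py .4833 .3024 .12 55.95
```

```text
t 1.25 pos [ 0.2174 -0.5592  0.2186] jawdeg -68.75 zax [-0.e+00  1.e-04 -1.e+00] F [-0.1   0.33 -0.75] open 0.0929 q6 -0.09
tool shift cm [ 34.69 -25.05  -0.04]
turn about tool z deg 55.3
t 1.25 pos [ 0.2174 -0.5592  0.2186] jawdeg -68.75 zax [-0.e+00  1.e-04 -1.e+00] F [-0.1   0.33 -0.75] open 0.0929 q6 -0.09
tool shift cm [ 56.   -70.67   9.87]
turn about tool z deg 55.3
```

>>> drive_tool(
  plan=[
    {"claw":0,"linear":[4.9,-3.5,0],"angular":[0,0,0]},
    {"claw":0,"linear":[4.9,-3.5,0],"angular":[0,0,0]},
    {"claw":0,"linear":[4.9,-3.5,0],"angular":[0,0,0]},
    {"claw":0,"linear":[4.9,-3.5,0],"angular":[0,0,0]},
    {"claw":0,"linear":[4.9,-3.5,0],"angular":[0,0,0]},
    {"claw":0,"linear":[4.9,-3.5,0],"angular":[0,0,0]},
    {"claw":0,"linear":[4.9,-3.5,0],"angular":[0,0,0]},
    {"claw":0,"linear":[0,0,0],"angular":[0,0,-10]},
    {"claw":0,"linear":[0,0,0],"angular":[0,0,-10]},
    {"claw":0,"linear":[0,0,0],"angular":[0,0,-10]},
    {"claw":0,"linear":[0,0,0],"angular":[0,0,-10]},
    {"claw":0,"linear":[0,0,0],"angular":[0,0,-10]},
  ],
  newtons=25,
)

```text
t: 2.75
tool_pos: [0.4484, -0.2066, 0.2187]
orientation: [2.548, 1.837, 0.0]
force: [0.1, 0.1, 0.3]
opening: 0.093
```

```bash
python3 go.py .4833 .3024 .12 55.95
```

```text
t 2.75 pos [ 0.4484 -0.2066  0.2187] jawdeg -18.42 zax [ 2.e-04 -1.e-04 -1.e+00] F [0.11 0.08 0.35] open 0.093 q6 -0.21
tool shift cm [ 49.39 -12.77   9.87]
turn about tool z deg -74.37
```

>>> drive_tool(
  plan=[
    {"claw":0,"linear":[5.5,-1.4,0],"angular":[0,0,0]},
    {"claw":0,"linear":[5.5,-1.4,0],"angular":[0,0,0]},
    {"claw":0,"linear":[5.5,-1.4,0],"angular":[0,0,0]},
    {"claw":0,"linear":[5.5,-1.4,0],"angular":[0,0,0]},
    {"claw":0,"linear":[5.5,-1.4,0],"angular":[0,0,0]},
    {"claw":0,"linear":[5.5,-1.4,0],"angular":[0,0,0]},
    {"claw":0,"linear":[5.5,-1.4,0],"angular":[0,0,0]},
    {"claw":0,"linear":[5.5,-1.4,0],"angular":[0,0,0]},
    {"claw":0,"linear":[5.4,-1.6,0],"angular":[0,0,0]},
    {"claw":0,"linear":[0,0,3],"angular":[0,0,-10.6]},
    {"claw":0,"linear":[0,0,3],"angular":[0,0,-10.6]},
    {"claw":0,"linear":[0,0,3],"angular":[0,0,-10.6]},
  ],
)

```text
t: 4.25
tool_pos: [0.4859, 0.3027, 0.1278]
orientation: [1.946, 2.466, 0.0]
force: [0.4, 0.2, -0.2]
opening: 0.0929
```

>>> drive_tool(
  plan=[
    {"claw":0,"linear":[0,0,1],"angular":[0,0,-10.6]},
    {"claw":0,"linear":[0,0,0],"angular":[0,0,-10.6]},
    {"claw":0,"linear":[0,0,0],"angular":[0,0,-10.6]},
    {"claw":0,"linear":[0,0,0],"angular":[0,0,-10.6]},
    {"claw":0,"linear":[0,0,0],"angular":[0,0,0]},
  ],
)

```text
t: 4.88
tool_pos: [0.486, 0.3024, 0.1187]
orientation: [0.935, 2.999, 0.0]
force: [-1.0, -0.1, 0.3]
opening: 0.0926
```

```bash
python3 go.py .4833 .3024 .12 55.95; python3 ov.py 2
```

```text
t 4.88 pos [0.486  0.3024 0.1187] jawdeg 55.38 zax [ 1.e-04  0.e+00 -1.e+00] F [-0.97 -0.09  0.28] open 0.0926 q6 -0.5
tool shift cm [ 0.23 -0.15 -0.13]
turn about tool z deg -0.57
```

View pics/oc_scene2.png

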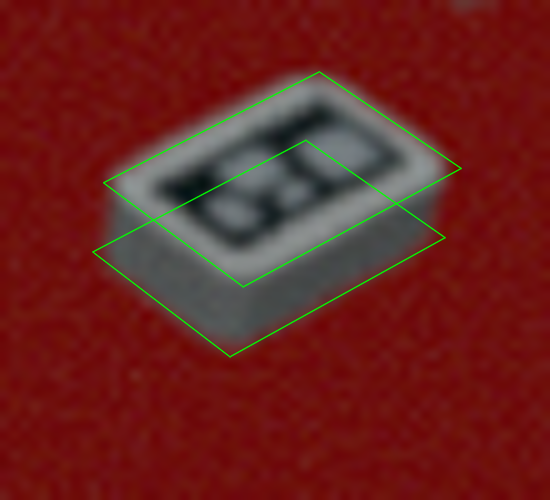

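>>> drive_tool(
  plan=[
    {"claw":0,"linear":[0.2,-0.15,2.5],"angular":[0,0,-0.6]},
    {"claw":0,"linear":[0,0,3],"angular":[0,0,0]},
    {"claw":0,"linear":[0,0,3],"angular":[0,0,0]},
    {"claw":0,"linear":[0,0,2],"angular":[0,0,0]},
    {"claw":0,"linear":[0,0,1],"angular":[0,0,0]},
    {"claw":0,"linear":[0,0,0],"angular":[0,0,0]},
  ],
)

```text
t: 5.72
tool_pos: [0.4833, 0.3022, 0.0034]
orientation: [-0.918, -3.004, 0.001]
force: [-0.6, 0.1, 0.2]
opening: 0.0927
```

>>> drive_tool(
  plan=[
    {"claw":0.3,"linear":[0,0,0],"angular":[0,0,0]},
    {"claw":0.4,"linear":[0,0,0],"angular":[0,0,0]},
    {"claw":0.5,"linear":[0,0,0],"angular":[0,0,0]},
    {"claw":0.6,"linear":[0,0,0],"angular":[0,0,0]},
    {"claw":0.7,"linear":[0,0,0],"angular":[0,0,0]},
    {"claw":0.7,"linear":[0,0,0],"angular":[0,0,0]},
  ],
  newtons=25,
)

```text
t: 6.48
tool_pos: [0.4836, 0.3024, 0.0038]
orientation: [0.917, 3.004, 0.001]
force: [0.2, 0.6, 2.4]
opening: 0.0501
```

```bash
python3 go.py .4833 .3024 .006 55.95
```

```text
t 6.47 pos [0.4836 0.3024 0.0038] jawdeg 56.04 zax [ 3.e-04  3.e-04 -1.e+00] F [0.2  0.62 2.36] open 0.0501 q6 -0.51
tool shift cm [ 0.03 -0.02 -0.22]
turn about tool z deg 0.09
```

>>> drive_tool(
  plan=[
    {"claw":0.7,"linear":[0,0,-1],"angular":[0,0,0]},
    {"claw":0.7,"linear":[0,0,-2],"angular":[0,0,0]},
    {"claw":0.7,"linear":[0,0,-3],"angular":[0,0,0]},
    {"claw":0.7,"linear":[0,0,-2],"angular":[0,0,0]},
    {"claw":0.7,"linear":[0,0,0],"angular":[0,0,-8.4]},
    {"claw":0.7,"linear":[0,0,0],"angular":[0,0,-8.4]},
    {"claw":0.7,"linear":[0,0,0],"angular":[0,0,-8.4]},
    {"claw":0.7,"linear":[0,0,0],"angular":[0,0,0]},
  ],
)

```text
t: 7.48
tool_pos: [0.4836, 0.3023, 0.0844]
orientation: [0.241, 3.132, 0.0]
force: [0.2, 1.5, -2.3]
opening: 0.0499
```

```bash
python3 go.py .5722 .0021 .08 81.29
```

```text
t 7.47 pos [0.4836 0.3023 0.0844] jawdeg 81.19 zax [ 5.e-04  2.e-04 -1.e+00] F [ 0.23  1.53 -2.28] open 0.0499 q6 -0.95
tool shift cm [-13.35 -28.31   0.43]
turn about tool z deg -0.1
```

>>> drive_tool(
  plan=[
    {"claw":0.7,"linear":[-1.3,-2.8,0],"angular":[0,0,0]},
    {"claw":0.7,"linear":[-2,-4.2,0],"angular":[0,0,0]},
    {"claw":0.7,"linear":[-2,-4.2,0],"angular":[0,0,0]},
    {"claw":0.7,"linear":[-2,-4.2,0],"angular":[0,0,0]},
    {"claw":0.7,"linear":[-2,-4.2,0],"angular":[0,0,0]},
    {"claw":0.7,"linear":[-2,-4.2,0],"angular":[0,0,0]},
    {"claw":0.7,"linear":[-1.3,-2.8,0],"angular":[0,0,0]},
    {"claw":0.7,"linear":[-0.7,-1.7,0],"angular":[0,0,0]},
    {"claw":0.7,"linear":[0,0,0],"angular":[0,0,0]},
  ],
)

```text
t: 8.6
tool_pos: [0.572, 0.0016, 0.0838]
orientation: [0.245, 3.132, 0.0]
force: [0.3, 1.5, -2.7]
opening: 0.05
```

```bash
python3 go.py .5722 .0021 .016 81.29
python3 - <<'E'
from h import *
p=read_camera('top');save(p,'c3.png'); p=read_camera('scene');save(p,'s3.png')
cv2.imwrite('pics/s3c.png',cv2.resize(cv2.cvtColor(p['pixels'][140:290,120:310],cv2.COLOR_RGB2BGR),None,fx=4,fy=4))
E
```

```text
t 8.6 pos [0.572  0.0016 0.0838] jawdeg 81.06 zax [ 1.e-04  1.e-04 -1.e+00] F [ 0.26  1.5  -2.74] open 0.05 q6 -1.5
tool shift cm [-0.01  0.05  6.78]
turn about tool z deg -0.23
```

View pics/s3c.png

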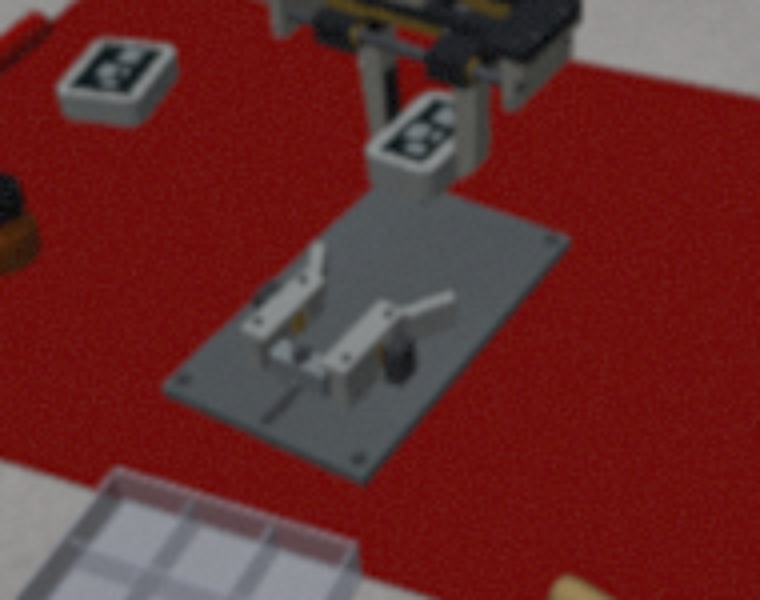

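The carrier hangs level between the fingers over the near part of the plate, at about (415,150) in the crop. I'll lower it now.

>>> drive_tool(
  plan=[
    {"claw":0.7,"linear":[0,0.05,1.5],"angular":[0,0,-0.2]},
    {"claw":0.7,"linear":[0,0,2.5],"angular":[0,0,0]},
    {"claw":0.7,"linear":[0,0,1.5],"angular":[0,0,0]},
    {"claw":0.7,"linear":[0,0,0.7],"angular":[0,0,0]},
    {"claw":0.7,"linear":[0,0,0.4],"angular":[0,0,0]},
    {"claw":0.7,"linear":[0,0,0.2],"angular":[0,0,0]},
    {"claw":0.7,"linear":[0,0,0.1],"angular":[0,0,0]},
    {"claw":0.7,"linear":[0,0,0],"angular":[0,0,0]},
  ],
)

```text
t: 9.7
tool_pos: [0.5723, 0.0027, 0.015]
orientation: [0.234, 3.132, -0.0]
force: [-0.1, -0.3, -3.0]
opening: 0.0497
```

>>> drive_tool(
  plan=[
    {"claw":0.7,"linear":[0,0,0.05],"angular":[0,0,0]},
    {"claw":0.7,"linear":[0,0,0.05],"angular":[0,0,0]},
    {"claw":0.7,"linear":[0,0,0],"angular":[0,0,0]},
  ],
)

```text
t: 10.07
tool_pos: [0.5721, 0.0027, 0.0138]
orientation: [0.234, 3.132, -0.0]
force: [-0.1, 0.3, -0.7]
opening: 0.0497
```

>>> drive_tool(
  plan=[
    {"claw":0.7,"linear":[0,0,0.02],"angular":[0,0,0]},
    {"claw":0.7,"linear":[0,0,0],"angular":[0,0,0]},
    {"claw":0.4,"linear":[0,0,0],"angular":[0,0,0]},
    {"claw":0.2,"linear":[0,0,0],"angular":[0,0,0]},
    {"claw":0,"linear":[0,0,0],"angular":[0,0,0]},
    {"claw":0,"linear":[0,0,0],"angular":[0,0,0]},
    {"claw":0,"linear":[0,0,0],"angular":[0,0,0]},
  ],
)

```text
t: 10.95
tool_pos: [0.5719, 0.0028, 0.0134]
orientation: [-0.234, -3.133, -0.0]
force: [0.5, 0.4, -0.1]
opening: 0.0904
```

```bash
python3 go.py .5722 .0021 .08 81.29
```

```text
t 10.95 pos [0.5719 0.0028 0.0134] jawdeg 81.45 zax [-0.  0. -1.] F [ 0.45  0.36 -0.1 ] open 0.0904 q6 -1.51
tool shift cm [-0.04 -0.07 -6.66]
turn about tool z deg 0.16
```

>>> drive_tool(
  plan=[
    {"claw":0,"linear":[0,0,-1],"angular":[0,0,0]},
    {"claw":0,"linear":[0,0,-3],"angular":[0,0,0]},
    {"claw":0,"linear":[0,0,-2],"angular":[0,0,0]},
    {"claw":0.5,"linear":[2,0,0],"angular":[0,0,0]},
    {"claw":1,"linear":[3,0,0],"angular":[0,0,0]},
    {"claw":1,"linear":[2,0,0],"angular":[0,0,0]},
    {"claw":1,"linear":[0,0,0],"angular":[0,0,0]},
    {"claw":1,"linear":[0,0,0],"angular":[0,0,0]},
    {"claw":1,"linear":[0,0,0],"angular":[0,0,0]},
  ],
)

```text
t: 12.08
tool_pos: [0.5036, 0.013, 0.0738]
orientation: [0.234, 3.132, -0.0]
force: [1.1, -0.1, -0.5]
opening: 0.0374
```

```bash
sed -i 's/^C=.*/C=np.array([0.5722,0.0025,0.010]);ca=np.deg2rad(-8.71)/; s/(150,195) if cam==.top. else (320,185)/(245,165) if cam=="top" else (205,165)/' ov.py; python3 ov.py 4; python3 go.py .5722 .0021 .08 81.29
python3 -c "
import cv2,numpy as np
a=[cv2.imread('pics/'+n) for n in('oc_top4.png','oc_scene4.png')]
cv2.imwrite('pics/oc4.png',cv2.resize(np.hstack(a),None,fx=.7,fy=.7))"
```

```text
t 12.18 pos [0.5032 0.0131 0.0735] jawdeg 81.44 zax [ 1.e-04  0.e+00 -1.e+00] F [ 0.3   0.38 -0.93] open 0.0295 q6 -1.5
tool shift cm [-6.98 -0.06 -0.65]
turn about tool z deg 0.15
```

View pics/oc4.png

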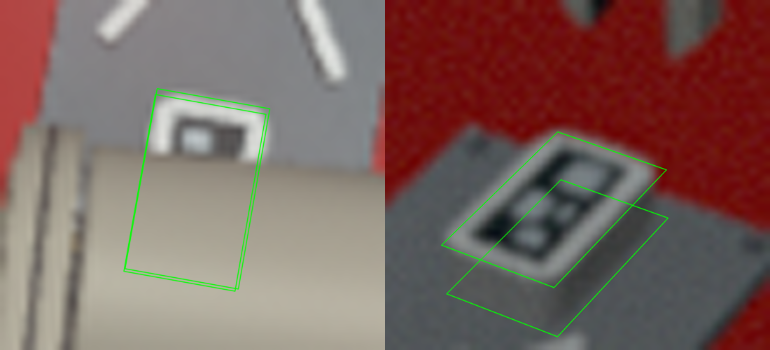

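View pics/ov_scene4.png

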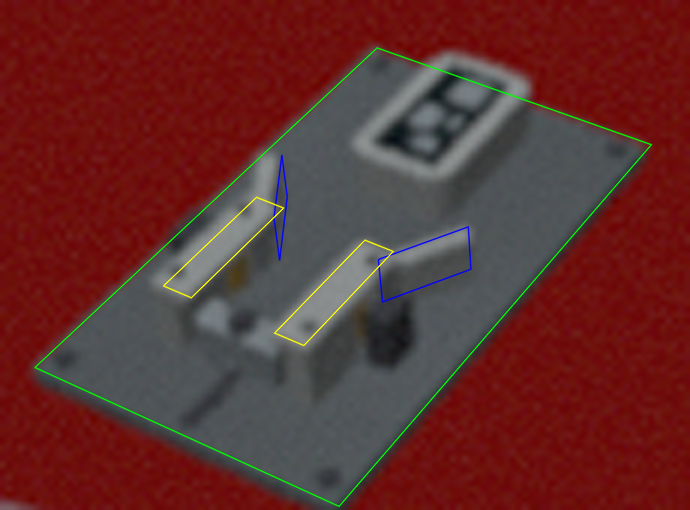

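>>> drive_tool(
  plan=[
    {"claw":1,"linear":[0,0,2],"angular":[0,0,0.1]},
    {"claw":1,"linear":[0,0,2],"angular":[0,0,0]},
    {"claw":1,"linear":[0,0,1.2],"angular":[0,0,0]},
    {"claw":1,"linear":[0,0,0.5],"angular":[0,0,0]},
    {"claw":1,"linear":[-1,0,0],"angular":[0,0,0]},
    {"claw":1,"linear":[-0.5,0,0],"angular":[0,0,0]},
    {"claw":1,"linear":[0,0,0],"angular":[0,0,0]},
  ],
)

```text
t: 13.05
tool_pos: [0.5187, 0.0108, 0.0172]
orientation: [0.237, 3.131, -0.0]
force: [0.4, 0.1, 0.1]
opening: 0.0007
```

>>> drive_tool(
  plan=[
    {"claw":1,"linear":[-0.3,0,0],"angular":[0,0,0]},
    {"claw":1,"linear":[-0.3,0,0],"angular":[0,0,0]},
    {"claw":1,"linear":[-0.3,0,0],"angular":[0,0,0]},
    {"claw":1,"linear":[-0.3,0,0],"angular":[0,0,0]},
    {"claw":1,"linear":[-0.3,0,0],"angular":[0,0,0]},
  ],
)

```text
t: 13.68
tool_pos: [0.5325, 0.0087, 0.0164]
orientation: [-0.237, -3.132, -0.0]
force: [-1.7, 0.1, 0.4]
opening: 0.0006
```

```bash
cat > g.py <<'E'
from h import *
G=np.array([0.6631,-0.0118,0.010]);g=np.deg2rad(-8.71)
s=read_state();d=np.array(s['tool_pos'])-G;f=s['force'];c,n=np.cos(g),np.sin(g)
M=R.from_rotvec(s['orientation']).as_matrix()
print('t',round(s['t'],2),'tcp in guides',np.round([c*d[0]+n*d[1],-n*d[0]+c*d[1],d[2]],4),'F guides',np.round([c*f[0]+n*f[1],-n*f[0]+c*f[1],f[2]],2),'jaw',np.degrees(np.arctan2(M[1,1],M[0,1])).round(2),'open',round(s['opening'],4))
E
python3 g.py
```

```text
t 13.68 tcp in guides [-0.1322  0.0005  0.0064] F guides [-1.71 -0.19  0.43] jaw 81.34 open 0.0006
```

>>> drive_tool(
  plan=[
    {"claw":1,"linear":[-0.3,0,0],"angular":[0,0,0]},
    {"claw":1,"linear":[-0.3,0,0],"angular":[0,0,0]},
    {"claw":1,"linear":[-0.3,0,0],"angular":[0,0,0]},
    {"claw":1,"linear":[-0.3,0,0],"angular":[0,0,0]},
    {"claw":1,"linear":[-0.3,0,0],"angular":[0,0,0]},
    {"claw":1,"linear":[-0.3,0,0],"angular":[0,0,0]},
    {"claw":1,"linear":[-0.2,0,0],"angular":[0,0,0]},
    {"claw":1,"linear":[-0.2,0,0],"angular":[0,0,0]},
    {"claw":1,"linear":[-0.2,0,0],"angular":[0,0,0]},
    {"claw":1,"linear":[-0.2,0,0],"angular":[0,0,0]},
  ],
)

```text
t: 14.92
tool_pos: [0.5581, 0.0048, 0.0164]
orientation: [-0.237, -3.133, -0.0]
force: [-1.8, 0.9, 1.6]
opening: 0.0007
```

```bash
python3 g.py
```

```text
t 14.93 tcp in guides [-0.1062  0.0005  0.0064] F guides [-1.9   0.58  1.61] jaw 81.34 open 0.0007
```

>>> drive_tool(
  plan=[
    {"claw":1,"linear":[-0.2,0,0],"angular":[0,0,0]},
    {"claw":1,"linear":[-0.2,0,0],"angular":[0,0,0]},
    {"claw":1,"linear":[-0.2,0,0],"angular":[0,0,0]},
    {"claw":1,"linear":[-0.2,0,0],"angular":[0,0,0]},
    {"claw":1,"linear":[-0.2,0,0],"angular":[0,0,0]},
    {"claw":1,"linear":[-0.2,0,0],"angular":[0,0,0]},
  ],
)

```text
t: 15.68
tool_pos: [0.5701, 0.0029, 0.0164]
orientation: [0.237, 3.133, -0.0]
force: [-1.3, -0.1, 0.6]
opening: 0.0008
```

>>> drive_tool(
  plan=[
    {"claw":1,"linear":[-0.1,0,0],"angular":[0,0,0]},
    {"claw":1,"linear":[-0.1,0,0],"angular":[0,0,0]},
    {"claw":1,"linear":[-0.1,0,0],"angular":[0,0,0]},
    {"claw":1,"linear":[-0.1,0,0],"angular":[0,0,0]},
    {"claw":1,"linear":[-0.1,0,0],"angular":[0,0,0]},
    {"claw":1,"linear":[-0.1,0,0],"angular":[0,0,0]},
  ],
)

```text
t: 16.42
tool_pos: [0.576, 0.0021, 0.0165]
orientation: [0.237, 3.133, 0.0]
force: [-0.2, 0.2, 0.5]
opening: 0.0007
```

```bash
python3 g.py
```

```text
t 16.43 tcp in guides [-0.0882  0.0005  0.0065] F guides [-0.27  0.18  0.47] jaw 81.34 open 0.0007
```

>>> drive_tool(
  plan=[
    {"claw":1,"linear":[-0.15,0,0],"angular":[0,0,0]},
    {"claw":1,"linear":[-0.15,0,0],"angular":[0,0,0]},
    {"claw":1,"linear":[-0.15,0,0],"angular":[0,0,0]},
    {"claw":1,"linear":[-0.15,0,0],"angular":[0,0,0]},
    {"claw":1,"linear":[-0.15,0,0],"angular":[0,0,0]},
    {"claw":1,"linear":[-0.15,0,0],"angular":[0,0,0]},
  ],
)

```text
t: 17.18
tool_pos: [0.5849, 0.0007, 0.0165]
orientation: [0.237, 3.133, -0.0]
force: [-1.5, -0.7, 0.6]
opening: 0.0004
```

>>> drive_tool(
  plan=[
    {"claw":1,"linear":[-0.1,0,0],"angular":[0,0,0]},
    {"claw":1,"linear":[-0.1,0,0],"angular":[0,0,0]},
    {"claw":1,"linear":[-0.1,0,0],"angular":[0,0,0]},
    {"claw":1,"linear":[-0.1,0,0],"angular":[0,0,0]},
    {"claw":1,"linear":[-0.1,0,0],"angular":[0,0,0]},
    {"claw":1,"linear":[-0.1,0,0],"angular":[0,0,0]},
  ],
)

```text
t: 17.92
tool_pos: [0.5907, -0.0002, 0.0164]
orientation: [-0.237, -3.133, -0.0]
force: [-0.8, 0.5, 0.1]
opening: 0.0005
```

```bash
python3 g.py; python3 ov.py 5
```

```text
t 17.93 tcp in guides [-0.0733  0.0005  0.0064] F guides [-0.85  0.33  0.11] jaw 81.35 open 0.0005
```

View pics/ov_scene5.png

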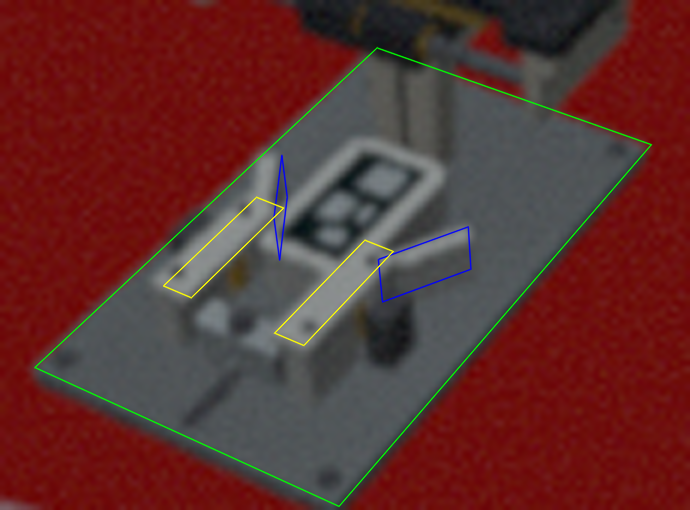

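The carrier's front end is now between the guides under the lips, at about (300,245), and it is still straight. I'll keep pushing.

>>> drive_tool(
  plan=[
    {"claw":1,"linear":[-0.1,0,0],"angular":[0,0,0]},
    {"claw":1,"linear":[-0.1,0,0],"angular":[0,0,0]},
    {"claw":1,"linear":[-0.1,0,0],"angular":[0,0,0]},
    {"claw":1,"linear":[-0.1,0,0],"angular":[0,0,0]},
    {"claw":1,"linear":[-0.1,0,0],"angular":[0,0,0]},
    {"claw":1,"linear":[-0.1,0,0],"angular":[0,0,0]},
  ],
)

```text
t: 18.77
tool_pos: [0.5967, -0.0011, 0.0164]
orientation: [0.237, 3.133, 0.0]
force: [-1.1, 0.9, 1.1]
opening: 0.0001
```

>>> drive_tool(
  plan=[
    {"claw":1,"linear":[-0.1,0,0],"angular":[0,0,0]},
    {"claw":1,"linear":[-0.1,0,0],"angular":[0,0,0]},
    {"claw":1,"linear":[-0.1,0,0],"angular":[0,0,0]},
    {"claw":1,"linear":[-0.1,0,0],"angular":[0,0,0]},
    {"claw":1,"linear":[-0.1,0,0],"angular":[0,0,0]},
    {"claw":1,"linear":[-0.1,0,0],"angular":[0,0,0]},
  ],
)

```text
t: 19.52
tool_pos: [0.6022, -0.0018, 0.0164]
orientation: [-0.237, -3.132, -0.0]
force: [-3.9, 1.3, 3.4]
opening: 0.0003
```

```bash
python3 g.py
```

```text
t 19.52 tcp in guides [-0.0617  0.0007  0.0064] F guides [-4.05  0.74  3.39] jaw 81.35 open 0.0003
```

>>> drive_tool(
  plan=[
    {"claw":1,"linear":[-0.1,0,0],"angular":[0,0,0]},
    {"claw":1,"linear":[-0.1,0,0],"angular":[0,0,0]},
    {"claw":1,"linear":[-0.1,0,0],"angular":[0,0,0]},
    {"claw":1,"linear":[-0.1,0,0],"angular":[0,0,0]},
    {"claw":1,"linear":[-0.1,0,0],"angular":[0,0,0]},
    {"claw":1,"linear":[-0.1,0,0],"angular":[0,0,0]},
  ],
)

```text
t: 20.27
tool_pos: [0.6086, -0.0029, 0.0164]
orientation: [0.237, 3.132, -0.0]
force: [-2.9, 0.7, 1.9]
opening: 0.0007
```

>>> drive_tool(
  plan=[
    {"claw":1,"linear":[-0.1,0,0],"angular":[0,0,0]},
    {"claw":1,"linear":[-0.1,0,0],"angular":[0,0,0]},
    {"claw":1,"linear":[-0.1,0,0],"angular":[0,0,0]},
    {"claw":1,"linear":[0,0,0],"angular":[0,0,0]},
  ],
)

```text
t: 20.78
tool_pos: [0.6117, -0.0034, 0.0164]
orientation: [0.237, 3.132, -0.0]
force: [-1.8, 0.1, 0.2]
opening: 0.0001
```

```bash
python3 g.py; python3 ov.py 6
```

```text
t 20.77 tcp in guides [-0.0521  0.0005  0.0064] F guides [-1.83 -0.15  0.24] jaw 81.34 open 0.0001
```

View pics/ov_scene6.png

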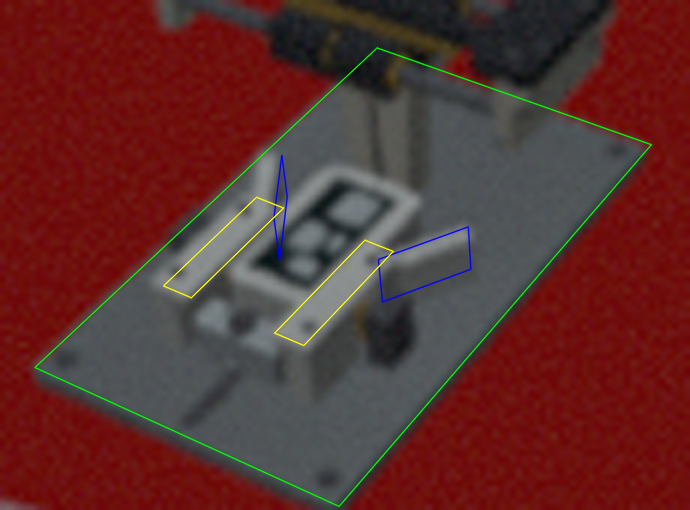

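>>> drive_tool(
  plan=[
    {"claw":1,"linear":[-0.1,0,0],"angular":[0,0,0]},
    {"claw":1,"linear":[-0.1,0,0],"angular":[0,0,0]},
    {"claw":1,"linear":[-0.1,0,0],"angular":[0,0,0]},
    {"claw":1,"linear":[-0.05,0,0],"angular":[0,0,0]},
  ],
)

```text
t: 21.38
tool_pos: [0.6149, -0.0039, 0.0164]
orientation: [-0.237, -3.133, -0.0]
force: [-3.5, 0.4, 2.6]
opening: 0.0003
```

>>> drive_tool(
  plan=[
    {"claw":1,"linear":[-0.05,0,0],"angular":[0,0,0]},
    {"claw":1,"linear":[-0.05,0,0],"angular":[0,0,0]},
  ],
)

```text
t: 21.62
tool_pos: [0.6159, -0.004, 0.0164]
orientation: [-0.237, -3.133, 0.0]
force: [-3.4, 1.1, 1.7]
opening: 0.0002
```

>>> drive_tool(
  plan=[
    {"claw":1,"linear":[-0.05,0,0],"angular":[0,0,0]},
    {"claw":1,"linear":[-0.05,0,0],"angular":[0,0,0]},
  ],
)

```text
t: 21.88
tool_pos: [0.6169, -0.0042, 0.0164]
orientation: [-0.237, -3.133, 0.0]
force: [-3.5, 1.0, 1.1]
opening: 0.0006
```

>>> drive_tool(
  plan=[
    {"claw":1,"linear":[-0.05,0,0],"angular":[0,0,0]},
    {"claw":1,"linear":[-0.05,0,0],"angular":[0,0,0]},
  ],
)

```text
t: 22.12
tool_pos: [0.6179, -0.0043, 0.0164]
orientation: [-0.237, -3.133, -0.0]
force: [-3.3, 0.9, 1.4]
opening: 0.0004
```

```bash
python3 g.py
```

```text
t 22.12 tcp in guides [-0.0458  0.0006  0.0064] F guides [-3.42  0.39  1.38] jaw 81.35 open 0.0004
```

>>> drive_tool(
  plan=[
    {"claw":1,"linear":[-0.05,0,0],"angular":[0,0,0]},
    {"claw":1,"linear":[-0.05,0,0],"angular":[0,0,0]},
  ],
)

```text
t: 22.38
tool_pos: [0.6189, -0.0045, 0.0164]
orientation: [0.237, 3.133, -0.0]
force: [-2.6, 1.3, 1.7]
opening: 0.0003
```

>>> drive_tool(
  plan=[
    {"claw":1,"linear":[-0.05,0,0],"angular":[0,0,0]},
    {"claw":1,"linear":[-0.05,0,0],"angular":[0,0,0]},
  ],
)

```text
t: 22.62
tool_pos: [0.6199, -0.0046, 0.0164]
orientation: [0.237, 3.133, -0.0]
force: [-3.3, 0.3, 1.2]
opening: 0.0005
```

>>> drive_tool(
  plan=[
    {"claw":1,"linear":[-0.05,0,0],"angular":[0,0,0]},
    {"claw":1,"linear":[-0.05,0,0],"angular":[0,0,0]},
  ],
)

```text
t: 22.88
tool_pos: [0.6209, -0.0048, 0.0165]
orientation: [0.237, 3.133, -0.0]
force: [-2.5, 1.1, 0.9]
opening: 0.0004
```

```bash
python3 g.py
```

```text
t 22.88 tcp in guides [-0.0428  0.0006  0.0065] F guides [-2.67  0.74  0.9 ] jaw 81.35 open 0.0004
```

>>> drive_tool(
  plan=[
    {"claw":1,"linear":[-0.05,0,0],"angular":[0,0,0]},
    {"claw":1,"linear":[-0.05,0,0],"angular":[0,0,0]},
  ],
)

```text
t: 23.12
tool_pos: [0.6219, -0.0049, 0.0164]
orientation: [-0.237, -3.133, -0.0]
force: [-2.9, 2.3, 1.1]
opening: 0.0005
```

>>> drive_tool(
  plan=[
    {"claw":1,"linear":[-0.05,0,0],"angular":[0,0,0]},
  ],
)

```text
t: 23.25
tool_pos: [0.6221, -0.0049, 0.0164]
orientation: [-0.237, -3.132, -0.0]
force: [-5.4, 0.7, 3.2]
opening: 0.0003
```

>>> drive_tool(
  plan=[
    {"claw":1,"linear":[-0.02,0,0],"angular":[0,0,0]},
  ],
)

```text
t: 23.38
tool_pos: [0.6221, -0.005, 0.0164]
orientation: [-0.237, -3.132, -0.0]
force: [-5.5, 2.0, 4.6]
opening: 0.0004
```

```bash
python3 g.py
```

```text
t 23.38 tcp in guides [-0.0416  0.0005  0.0064] F guides [-5.71  1.1   4.64] jaw 81.35 open 0.0004
```

>>> drive_tool(
  plan=[
    {"claw":1,"linear":[-0.02,0,-0.02],"angular":[0,0,0]},
    {"claw":1,"linear":[0,0,0],"angular":[0,0,0]},
  ],
)

```text
t: 23.62
tool_pos: [0.6221, -0.0049, 0.0164]
orientation: [-0.237, -3.131, -0.0]
force: [-5.5, 0.7, 3.2]
opening: 0.0009
```

>>> drive_tool(
  plan=[
    {"claw":1,"linear":[-0.02,0,0],"angular":[0,0,0]},
    {"claw":1,"linear":[0,0,0],"angular":[0,0,0]},
  ],
)

```text
t: 23.88
tool_pos: [0.6221, -0.005, 0.0164]
orientation: [-0.237, -3.131, -0.0]
force: [-7.3, 2.0, 3.6]
opening: 0.0001
```

```bash
python3 g.py
```

```text
t 23.88 tcp in guides [-0.0416  0.0005  0.0064] F guides [-7.53  0.9   3.64] jaw 81.35 open 0.0001
```

```bash
python3 ov.py 7; python3 g.py
python3 - <<'E'
from h import *
p=read_camera('top'); 
cv2.imwrite('pics/t7.png',cv2.resize(cv2.cvtColor(p['pixels'][125:205,240:320],cv2.COLOR_RGB2BGR),None,fx=7,fy=7,interpolation=cv2.INTER_CUBIC))
E
```

```text
t 23.98 tcp in guides [-0.0416  0.0005  0.0064] F guides [-7.32  0.77  2.87] jaw 81.35 open 0.0005
```

View pics/ov_scene7.png

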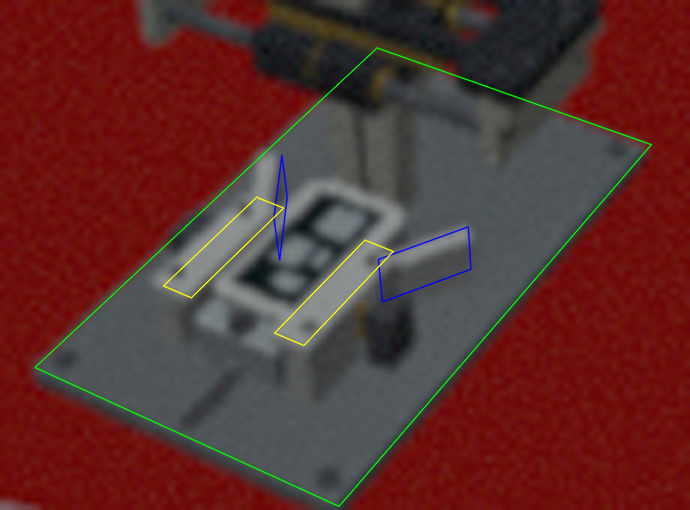

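View pics/t7.png

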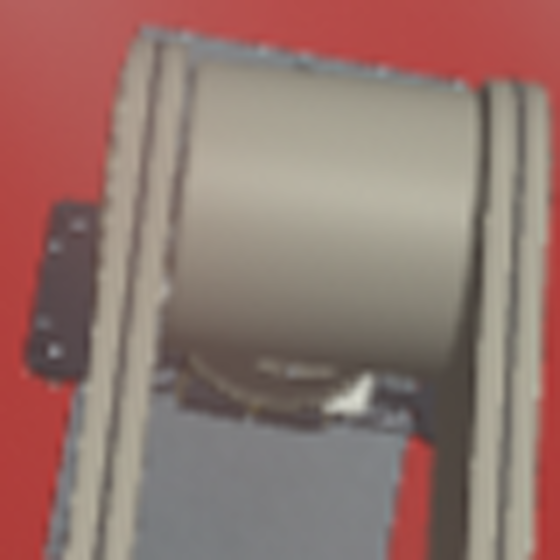

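```bash
python3 - <<'E'
from h import *
import sys; sys.argv=['x','8']
exec(open('ov.py').read().split('for cam')[0])
p=read_camera('scene'); im=cv2.cvtColor(p['pixels'],cv2.COLOR_RGB2BGR);x0,y0=170,205;k=10
a=cv2.resize(im[y0:y0+50,x0:x0+65],None,fx=k,fy=k,interpolation=cv2.INTER_CUBIC);o=np.array([x0,y0])
f=.046
poly(a,p,T(G,g,[[f,-.02,.02],[f,.02,.02],[f+.014,.02,.02],[f+.014,-.02,.02]]),o,k,(0,255,0))
poly(a,p,T(G,g,[[f,-.025,.024],[f,.025,.024],[f-.08,.025,.024],[f-.08,-.025,.024]]),o,k,(255,255,0))
cv2.imwrite('pics/st8.png',a)
E
```

```text
(no output)
```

View pics/st8.png

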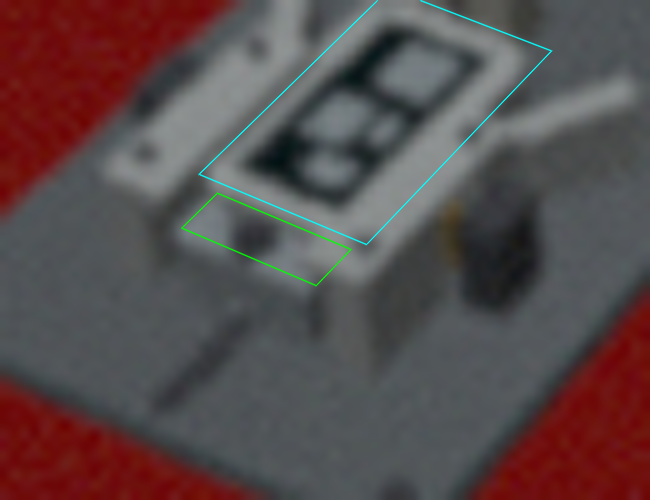

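The steel block and the carrier outline both match a stop face at x ≈ 46 mm, so the carrier is on the stop. I'll raise the push to about 12 N.

>>> drive_tool(
  plan=[
    {"claw":1,"linear":[-0.03,0,0],"angular":[0,0,0]},
    {"claw":1,"linear":[0,0,0],"angular":[0,0,0]},
  ],
)

```text
t: 24.32
tool_pos: [0.6221, -0.0049, 0.0164]
orientation: [-0.237, -3.13, -0.0]
force: [-8.5, 1.8, 4.6]
opening: 0.0003
```

>>> drive_tool(
  plan=[
    {"claw":1,"linear":[-0.02,0,0],"angular":[0,0,0]},
    {"claw":1,"linear":[0,0,0],"angular":[0,0,0]},
  ],
)

```text
t: 24.58
tool_pos: [0.622, -0.005, 0.0164]
orientation: [-0.237, -3.13, -0.0]
force: [-9.5, 2.1, 5.8]
opening: 0.0009
```

```bash
python3 g.py
```

```text
t 24.57 tcp in guides [-0.0416  0.0005  0.0064] F guides [-9.71  0.61  5.85] jaw 81.35 open 0.0009
```

>>> drive_tool(
  plan=[
    {"claw":1,"linear":[-0.03,0,-0.02],"angular":[0,0,0]},
    {"claw":1,"linear":[0,0,0],"angular":[0,0,0]},
  ],
)

```text
t: 24.82
tool_pos: [0.6221, -0.005, 0.0164]
orientation: [-0.237, -3.129, -0.0]
force: [-10.0, 2.1, 5.5]
opening: 0.0007
```

>>> drive_tool(
  plan=[
    {"claw":1,"linear":[-0.02,0,0],"angular":[0,0,0]},
    {"claw":1,"linear":[0,0,0],"angular":[0,0,0]},
  ],
)

```text
t: 25.08
tool_pos: [0.6221, -0.0049, 0.0165]
orientation: [-0.237, -3.129, -0.0]
force: [-11.3, 1.6, 7.3]
opening: 0.0004
```

```bash
python3 g.py
```

```text
t 25.07 tcp in guides [-0.0416  0.0006  0.0065] F guides [-11.38  -0.14   7.34] jaw 81.35 open 0.0004
```

>>> drive_tool(
  plan=[
    {"claw":1,"linear":[-0.01,0,0],"angular":[0,0,0]},
    {"claw":1,"linear":[0,0,0],"angular":[0,0,0]},
    {"claw":1,"linear":[0,0,0],"angular":[0,0,0]},
    {"claw":1,"linear":[0,0,0],"angular":[0,0,0]},
    {"claw":1,"linear":[0,0,0],"angular":[0,0,0]},
    {"claw":1,"linear":[0,0,0],"angular":[0,0,0]},
  ],
)

```text
t: 25.82
tool_pos: [0.6221, -0.0049, 0.0164]
orientation: [-0.237, -3.129, -0.0]
force: [-12.0, 2.3, 7.0]
opening: 0.0004
```

>>> drive_tool(
  plan=[
    {"claw":1,"linear":[0,0,0],"angular":[0,0,0]},
    {"claw":1,"linear":[0,0,0],"angular":[0,0,0]},
    {"claw":1,"linear":[0,0,0],"angular":[0,0,0]},
    {"claw":1,"linear":[0,0,0],"angular":[0,0,0]},
    {"claw":1,"linear":[0,0,0],"angular":[0,0,0]},
  ],
)

```text
t: 26.45
tool_pos: [0.6221, -0.005, 0.0164]
orientation: [-0.237, -3.128, -0.0]
force: [-12.2, 1.6, 6.5]
opening: 0.0006
```

```bash
python3 g.py
```

```text
t 26.45 tcp in guides [-0.0416  0.0005  0.0064] F guides [-12.33  -0.24   6.54] jaw 81.35 open 0.0006
```

>>> drive_tool(
  plan=[
    {"claw":1,"linear":[0.08,0,0],"angular":[0,0,0]},
    {"claw":1,"linear":[0.08,0,0],"angular":[0,0,0]},
    {"claw":1,"linear":[0.2,0,0],"angular":[0,0,0]},
    {"claw":1,"linear":[1,0,0],"angular":[0,0,0]},
    {"claw":1,"linear":[2,0,0],"angular":[0,0,0]},
    {"claw":1,"linear":[2,0,-2],"angular":[0,0,0]},
    {"claw":1,"linear":[2,0,-4],"angular":[0,0,0]},
    {"claw":1,"linear":[2,0,-4],"angular":[0,0,0]},
    {"claw":1,"linear":[2,0,-4],"angular":[0,0,0]},
    {"claw":1,"linear":[0,0,0],"angular":[0,0,0]},
  ],
)

```text
t: 27.7
tool_pos: [0.5133, 0.0118, 0.1612]
orientation: [0.236, 3.125, -0.0]
force: [0.4, 0.4, 1.0]
opening: 0.0008
```

```bash
python3 g.py; python3 - <<'E'
from h import *
import sys; sys.argv=['x','8']
exec(open('ov.py').read().split('for cam')[0])
p=read_camera('scene'); im=cv2.cvtColor(p['pixels'],cv2.COLOR_RGB2BGR);x0,y0=170,205;k=10
a=cv2.resize(im[y0:y0+50,x0:x0+65],None,fx=k,fy=k,interpolation=cv2.INTER_CUBIC);o=np.array([x0,y0])
f=.046
poly(a,p,T(G,g,[[f,-.025,.024],[f,.025,.024],[f-.08,.025,.024],[f-.08,-.025,.024]]),o,k,(255,255,0))
cv2.imwrite('pics/st9.png',a); cv2.imwrite('pics/s9.png',im)
for n in ['wide_mid','flux_mid','jar_mid','phone_mid']: print(n,[(round(d['p'],2),np.round(d['at'],3).tolist()) for d in search_frame(p,n)][:2])
E
```

```text
t 27.7 tcp in guides [-0.1516  0.0007  0.1512] F guides [0.36 0.5  0.95] jaw 81.35 open 0.0008
wide_mid [(0.9, [0.493, -0.302, 0.025])]
flux_mid [(0.68, [0.727, 0.324, 0.05])]
jar_mid [(0.74, [0.686, -0.264, 0.037])]
phone_mid [(0.58, [0.468, 0.454, 0.009])]
```

View pics/st9.png

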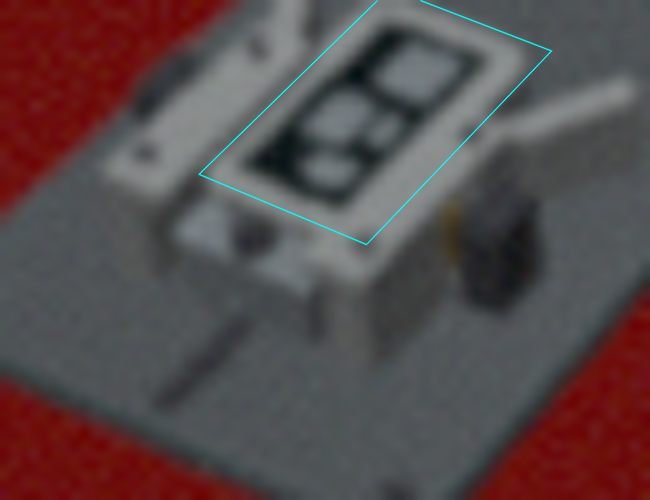

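View pics/s9.png

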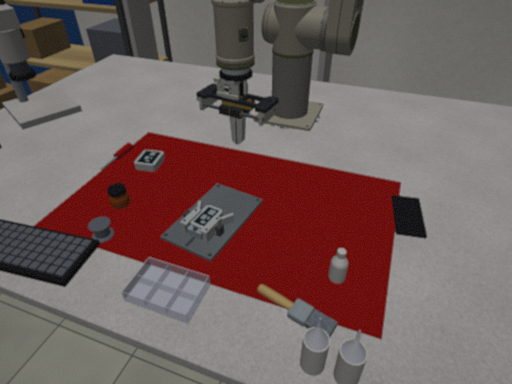

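The carrier stayed home at about (206,217) after the fingers backed off. The gripper is clear, and the bystanders are where they were.

```bash
python3 -c "
from plant import close_job; print(close_job())"
```

```text
the job is handed in; nothing more can be done
None
```

The narrow carrier is bedded against the end stop and released. The job was handed in at about 28 s of the 64 s allowed, and the hand-in gave no verdict.

**What I did:** I picked the carrier up across its width and set it flat on the plate about 90 mm in front of the throat. I then pushed it in from behind with the closed fingers in small steps and let it centre itself. It met the stop at x ≈ 46 mm in the guides' frame. I built the push up slowly and held about 12 N, which read 11.4 to 12.3 N at the wrist, for just over a second. Then I backed off straight and lifted clear.

**Last checks:**
- **Carrier:** in the scene picture after release, it lies straight between the guides under the lips, with no visible change from when I was pushing it.
- **Bystanders:** the wide carrier, bottle, jar and phone all showed within a few millimetres of their first positions.
- **Robot:** the gripper is clear of everything, with the force reading back near zero.

**Limits of the checks:**
- **Centring and stop force:** I did not measure these directly. Centring comes from the picture overlay, good to about 2 mm. The force on the stop is inferred from the wrist reading minus the shoe drag.
- **Downward force:** while pushing, the wrist also read about 7 N vertically, so the fingers bore down on the carrier a little and added some drag.
- **Top view:** the arm blocked the top camera while the carrier was in the nest, so I used the scene camera for the final check.

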